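Return loose nuts through the sprung flap of the hardware box

ROBOT

A 7-joint arm with a two-finger parallel gripper is mounted at the origin on a cart in front of the work surface, level with it; the furniture and walls round the work are solid. World frame = base frame: x ahead of the robot, y to its left, z up, the work surface at z = 0. Lengths are in m, angles in rad, forces in N, time in s.
With the tool pointing down it reaches from about 0.4 to 0.9 m from the base axis. Payload 5.6 kg.
Tool frame: the origin (TCP) lies midway between the tips of the shut fingers; the grasp point (between the pads) lies 19 mm behind it; y points along the fingers, z is the direction in which the jaws open and shut, and the axes are right-handed (so a half turn about y gives the same grasp; the last joint's range is limited). The gripper opens to 92 mm and grips with 3 to 60 N. Pads are 20 mm wide; open, the fingers measure 128 mm over their backs; the gripper's body (75 mm by 189 mm) begins 69 mm behind the grasp point.
Start: joints at [-1.259, 0.468, -0.012, 1.603, 0.006, 1.071, -0.056], TCP at [0.226, 0.61, 0.215] pointing down, gripper open.
Joint ranges: [-2.53, 2.53], [-0.31, 2.02], [-1.57, 1.55], [0.28, 2.44], [-1.29, 4.43], [0.15, 1.84], [-2.92, 2.92]. Speed limits (rad/s): [2.57, 2.57, 3.14, 3.14, 3.14, 3.14, 3.14].

INTERFACE

Orientations are given as a 3x3 rotation matrix whose columns are the frame's x, y, z axes.
In Python, from station import env, effector, solver, viewer, workorder, search_frame, tip_of gives the robot as it stands. Calls block until the motion is done:
- env.reach(position, orientation): joint-space move of the TCP to a pose.
- env.movel(position, frame=None, rate=0.15): straight line of the TCP; frame=None keeps the orientation; rate is the mean speed in m/s.
- env.goto_joints(angles): joint-space move.
- effector.release() and effector.grasp(squeeze=None): open the fingers fully, or close them until they stop; squeeze is the grip in N (None keeps the last).
- env.pause(seconds).
- solver.inverse_kinematics(position, orientation): joint angles nearest the present ones, or None.
- env.sense(): the state.
- viewer.read_camera(name): name is "scene" or "top" or "wrist"; returns (picture, depth): 420x560x3 uint8, red, green, blue; 420x560 float32, m along the optical axis (not along the pixel's ray), 0 where there is no reading.
- viewer.camera_info(name): a dict with "intrinsics" (3x3 intrinsics, pixels), "dist_coeffs" ([k1, k2, p1, p2, k3] as OpenCV has them; the pictures are not rectified), "eye" and "rotation" of the camera in the world; the wrist camera has in their place "T_tool_cam" (4x4, takes a point from camera to tool coordinates, whose origin is the TCP and whose axes are the tool frame's). Camera axes: x right, y up, looking along -z (the intrinsics and any distortion apply to the point x, -y, -z); pixel columns grow to the right and rows downward; lengths in m; the calibration is good to about 2 mm. A picture is of the moment at which its call begins: read the wrist's pose just before it. camera_info takes no time and is no camera call.
A pose or a line that the arm cannot do raises env.PlanningError and nothing moves.
- workorder.finish_job(): hands the job in, once; it reports no verdict.
Trained networks look in the newest picture that a camera, given by its name, has taken for a name from the list of things; names that differ only in an ending like _2 or _b are one class to them, and where a whole thing is asked for, a point or a joint stands for the part that bears it (a point fixed in the world has none). Each returns a list of dicts, best first, with "score" (0 to 1); they miss things now and then, are a little off and sometimes report something else, mostly with a low value. They report only what shows in the picture. A call takes as long as a camera call.
- search_frame(camera, name): "at" ([x, y, z] in m, in world coordinates, good to about 4 mm: the middle of the surface that is visible of it).
- tip_of(camera, name): "at" ([x, y, z] in m, in world coordinates, good to about 4 mm: a listed point, or the origin of a listed thing).
The state is a dict: "t": time; "joint_positions": joint angles; "joint_velocities": joint speeds; "tau": joint torques, N m; "ee_pos": TCP position; "tcp_rot": TCP orientation; "wrist_force": force on the tool from outside, world axes, zero at the start; "moment": the same for the moment, N m; "gripper_width": finger opening in m.
Only numpy, scipy, OpenCV 4.12 (cv2) and the standard library are available. Lean on these libraries where they do the work, as an engineer would, in place of code of your own. Each camera call takes 0.05 s, during which the arm holds its last target. There are 200 camera calls.

TASK

Take the small scoop by its handle and return the three nuts lying in it to the grey hardware box: push the box's sprung flap inward with the scoop's open front edge, and while the scoop keeps the flap open, tip it until all three nuts have slid into the box. Then draw the scoop out so that the flap springs shut, and stand the empty scoop upright on the bench where you found it. Keep the fingers off the nuts and the flap, and leave the other things on the bench where they are.

Things in the scene. Friction and masses are not known exactly. Their poses are not given: they have to be found in the camera images.
- scoop: open-fronted sheet-steel scoop, 110 x 84 mm, floor and walls 3 mm thick, walls 36 mm high at the sides and rear; about 180 g; origin at the centre of its underside, x to the open front, z up. The nuts start to slide at a slope of 25 to 40 degrees. A black handle 16 mm thick (along y), 26 mm wide and 90 mm long rises at the rear, leaning 30 degrees rearward along (-0.5, 0, 0.866), to 115 mm height
- scoop_grip (a point): point on the centre line of the scoop's handle to grip across its 16 mm, best with the tool along the handle; at (-89.5, 0, 85) mm in the scoop's frame, same axes as the scoop
- scoop_lip (a point): middle of the scoop's open front edge on its underside, at (55, 0, 0) mm in the scoop's frame, same axes as the scoop
- return_box: grey sheet-steel box fixed to the bench, 180 mm deep (x), 130 mm wide (y), 180 mm high, clear window in its -y side, empty; origin at the centre of its underside, x points from the inlet side to the rear. The inlet faces -x and slopes 45 degrees from the sill (x = -90, z = 110 mm) up to the hinge edge (x = -20, z = 180 mm); 122 mm wide between 4 mm side walls
- return_box_sill (a point): middle of the sill, the lower front edge of the inlet, at (-90, 0, 110) mm in the box's frame; same axes as the box
- flap (a joint): the aluminium flap that fills the inlet, 116 mm wide and about 96 mm long, hinged on the inlet's upper edge; 0 rad = shut, grows as its lower edge swings inward (toward +x of the box, then up), stop at 1.3 rad. A spring shuts it: about 2 N at the lower edge holds it at 0, about 3 N at 0.5 rad
- flap_edge (a point): middle of the flap's free lower edge
- nut_1: loose steel hex nut, 24 mm across the flats, 27 mm across the corners, 13 mm thick, 34 g, one of three lying in the scoop; origin at the centre of its underside (its hole axis is z)
- nut_3: loose steel hex nut, 24 mm across the flats, 27 mm across the corners, 13 mm thick, 34 g, one of three lying in the scoop; origin at the centre of its underside (its hole axis is z)
- nut_4: loose steel hex nut, 24 mm across the flats, 27 mm across the corners, 13 mm thick, 34 g, one of three lying in the scoop; origin at the centre of its underside (its hole axis is z)
- ptfe_tape: white roll of thread tape, 50 mm across, 14 mm high, lying flat; origin at the centre of its underside; bystander, leave it where it is
- dark_bolt: black hex bolt lying down, 72 mm long, 23 mm head; origin under its middle; bystander, leave it where it is
- seal_ring: black and white seal seat ring, 62 mm across, 20 mm high; origin at the centre of its underside; bystander, leave it where it is
- spanner: bright combination spanner, 180 mm long, 9 mm high; origin under its middle; bystander, leave it where it is
- tape_measure: pocket tape measure, 37 x 82 x 64 mm, standing; origin at the centre of its underside; bystander, leave it where it is

How it is judged:
By the outcome, as a careful person would: the job done as asked, in the order asked, and still so for the second after the job is handed in, with the robot touching nothing.
It also fails if it takes over 61 s, if anything falls off the work surface, if the arm or the gripper's body presses on something with over 40 N, if the wrist force passes 120 N, or if a joint passes its speed limit or range.

## Working session

There is one attempt and no reset: what is moved stays moved. The work goes in short steps, each a Python script; the robot and the scene stay as the last script left them, time stands still between calls to the robot, and variables do not carry over. Pictures are saved under pics/ and viewed, about 8 in all and at most 12, crops included, and the job is handed in when it is done.

```bash
ls; mkdir -p pics
python3 - <<'E'
from station import env, viewer, search_frame, tip_of
import cv2
s=env.sense(); print(s['t'],s['ee_pos'],s['tcp_rot'])
ims=[]
for c in ("scene","top"):
    p,d=viewer.read_camera(c); cv2.imwrite(f'pics/{c}0.png',p[:,:,::-1])
    i=viewer.camera_info(c); print(c,i['eye'],i['rotation'],i['intrinsics'],i['dist_coeffs'])
    for n in ("scoop","scoop_grip","scoop_lip","return_box","return_box_sill","flap_edge","nut_1"):
        print(c,n,[(r['at'],r['score']) for r in tip_of(c,n)[:3]])
print(env.sense()['t'])
E
```

```text
pics
0.0 [0.2256664  0.60894394 0.21363726] [[ 9.37680543e-01 -5.10036814e-04  3.47498113e-01]
 [-3.47498467e-01 -1.71303362e-03  9.37678986e-01]
 [ 1.17025147e-04 -9.99998403e-01 -1.78351531e-03]]
scene [-0.31299452 -0.62574983  0.67133662] [[ 0.61512742  0.35689569 -0.7030247 ]
 [-0.7881943   0.25667017 -0.55934798]
 [-0.01918342  0.89819034  0.43918801]] [[437.93833431   0.         288.72417727]
 [  0.         437.93833431 212.69251963]
 [  0.           0.           1.        ]] [-0.0654532  0.         0.         0.         0.       ]
scene scoop [([0.3431, 0.3076, -0.0024], 0.54)]
scene scoop_grip [([0.5162, 0.315, 0.088], 0.9), ([0.4916, 0.0466, -0.0042], 0.45)]
scene scoop_lip [([0.4834, 0.1742, 0.0019], 0.96)]
scene return_box [([0.531, -0.1535, 0.0025], 0.94)]
scene return_box_sill []
scene flap_edge []
scene nut_1 [([0.4949, 0.0527, -0.0049], 0.67)]
top [0.42397877 0.08577367 1.07862606] [[-3.72967067e-03  9.87925116e-01 -1.54887229e-01]
 [-9.99624862e-01  5.19379798e-04  2.73836643e-02]
 [ 2.71334550e-02  1.54931257e-01  9.87552571e-01]] [[454.33811377   0.         286.86995211]
 [  0.         454.33811377 207.03230886]
 [  0.           0.           1.        ]] [0.02272752 0.         0.         0.         0.        ]
top scoop [([0.4943, 0.2292, -0.0023], 0.82)]
top scoop_grip [([0.5175, 0.3129, 0.0863], 0.97)]
top scoop_lip [([0.4859, 0.1764, 0.0003], 0.59), ([0.475, 0.2171, 0.003], 0.52)]
top return_box [([0.5253, -0.1521, -0.0027], 0.85), ([0.4926, 0.2264, -0.0022], 0.39)]
top return_box_sill [([0.5501, -0.0663, 0.1137], 0.58)]
top flap_edge [([0.5471, -0.0697, 0.1094], 0.83)]
top nut_1 [([0.5115, 0.2053, 0.0037], 0.5), ([0.5027, 0.2609, 0.0022], 0.44), ([0.4748, 0.2185, 0.0045], 0.43)]
0.8
```

View pics/scene0.png

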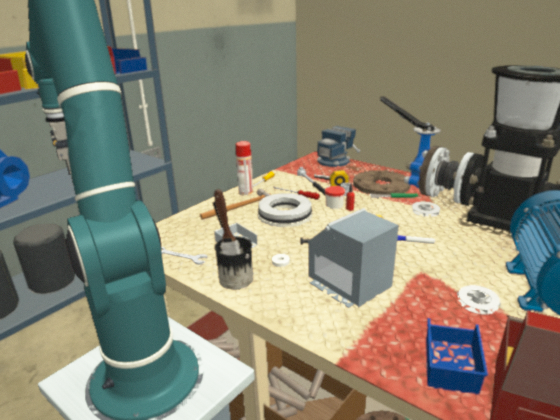

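View pics/top0.png

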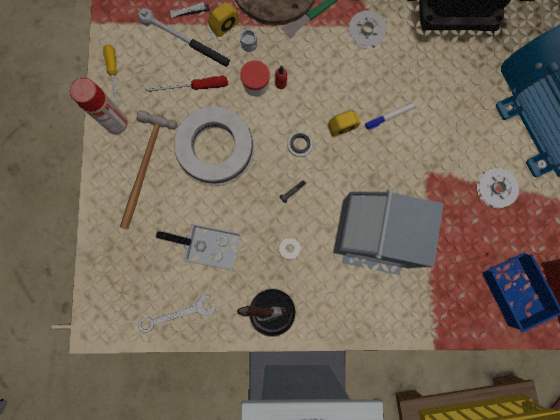

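The scene view shows the grey box at about (350,265), the scoop behind the paint pot (brush at about 235,235) and the spanner. In the top view the scoop is at (213,246) with its handle to the left and three nuts inside. The box is at (390,230) with its inlet facing the scoop, and the pot and brush are at (270,312). The network poses agree with this. Next I'll refine with the depth cloud.

```bash
cat > h.py <<'E'
import numpy as np, cv2
from station import env, effector, solver, viewer, workorder, search_frame, tip_of
def cloud(cam):
    p,d=viewer.read_camera(cam); i=viewer.camera_info(cam)
    v,u=np.mgrid[:420,:560]
    n=cv2.undistortPoints(np.stack([u,v],-1).reshape(-1,1,2).astype(float),np.array(i['intrinsics']),np.array(i['dist_coeffs'])).reshape(420,560,2)
    c=np.stack([n[...,0]*d,-n[...,1]*d,-d],-1)
    w=c@np.array(i['rotation']).T+np.array(i['eye']); w[d==0]=np.nan
    return p,w
E
python3 - <<'E'
from h import *
p,w=cloud('top')
def box(x0,x1,y0,y1,z0,z1):
    return w[(w[...,0]>x0)&(w[...,0]<x1)&(w[...,1]>y0)&(w[...,1]<y1)&(w[...,2]>z0)&(w[...,2]<z1)]
def rect(q,n):
    r=cv2.minAreaRect(q[:,:2].astype(np.float32)*1000); print(n,len(q),r,np.median(q[:,2]))
print('bench z',np.median(box(.35,.45,.15,.25,-.02,.02)[:,2]))
rect(box(.42,.57,.15,.29,.024,.042),'scoopwalls')
h=box(.45,.57,.255,.37,.05,.13); rect(h,'handle')
for z in(.06,.08,.1): 
    q=h[abs(h[:,2]-z)<.01]; print(z,q.mean(0) if len(q) else None)
rect(box(.40,.66,-.30,-.02,.172,.19),'boxtop')
q=box(.40,.66,-.2,0.0,.115,.17); rect(q,'flap')
if len(q): 
    m=q.mean(0); print(m,np.linalg.svd(q-m,full_matrices=False)[2][2])
print('pot maxz',np.nanmax(box(.25,.42,.0,.16,.02,.4)[:,2]), 'can', np.nanmax(box(.65,.9,.3,.5,.02,.4)[:,2]))
q=box(.25,.42,.0,.16,.1,.4); print(q.min(0),q.max(0))
E
```

```text
bench z 0.0009473449536165912
scoopwalls 265 ((496.54302978515625, 232.92149353027344), (118.66642761230469, 85.45488739013672), 78.57879638671875) 0.03729650434179943
handle 239 ((512.3734741210938, 310.9510803222656), (57.958168029785156, 16.062278747558594), 78.59461975097656) 0.09336650320226325
0.06 [0.50734029 0.29006592 0.06049119]
0.08 [0.50990506 0.30081784 0.08031801]
0.1 [0.51311627 0.31851142 0.10221096]
boxtop 3795 ((521.2515258789062, -183.1300811767578), (121.09257507324219, 141.76962280273438), 77.97276306152344) 0.18043141501155935
flap 2028 ((530.7097778320312, -139.00128173828125), (149.78994750976562, 130.68643188476562), 78.67000579833984) 0.14344263276875568
[ 0.53465946 -0.10519982  0.14293913] [0.03183183 0.53594823 0.84365054]
pot maxz 0.2485825736720909 can 0.20670576949477526
[0.30631208 0.04467251 0.10038898] [0.40199751 0.15496538 0.24858257]
```

```bash
cat >> h.py <<'E'
A=np.radians(78.3); X=-np.array([np.cos(A),np.sin(A),0]); Z=np.array([0,0,1.]); Y=np.cross(Z,X)
SC=np.array([.495,.2290,0.0]); BO=np.array([.528,-.152,0.])
GRIP=np.array([-.0895,0,.085]); LIP=np.array([.055,0,0]); S=1
W=np.stack([X,Y,Z],1)
def tcp(lip,th,s=None):
    """lip in world, nose-down pitch th deg -> TCP position, rotation"""
    s=s or S; t=np.radians(th)
    R=W@np.array([[np.cos(t),0,np.sin(t)],[0,1,0],[-np.sin(t),0,np.cos(t)]])
    ty=R@np.array([.5,0,-np.sqrt(.75)]); tz=s*R[:,1]
    return lip+R@(GRIP-LIP)+.019*ty, np.stack([np.cross(ty,tz),ty,tz],1)
def bx(x,z): return BO+W@np.array([x,0,z])
LIP0=SC+W@LIP
PATH=[((-.14,.16),-4),((-.13,.122),-4),((-.10,.120),-4),((-.03,.118),-4),((-.029,.112),10),((-.028,.104),25),((-.028,.098),38),((-.027,.092),50),((-.027,.087),62)]
E
python3 - <<'E'
from h import *
for s in(1,-1):
    print(s)
    P,R=tcp(LIP0,0,s); 
    L=[('pre',P-.1*R[:,1],R),('grasp',P,R)]+[('lift',)+tcp(LIP0+[0,0,.17],-4,s)]+[(str(th),)+tcp(bx(*b),th,s) for b,th in PATH]
    for n,p,r in L:
        q=solver.inverse_kinematics(p,r); print(n,p.round(3),None if q is None else np.round(q,2))
E
```

```text
1
pre [0.521 0.356 0.155] [-1.07  0.78  0.46  1.39  0.01  1.43 -0.87]
grasp [0.511 0.307 0.069] [-1.05  0.83  0.46  1.55 -0.    1.23 -0.87]
lift [0.512 0.312 0.229] [-1.09  0.69  0.5   1.42  0.08  1.55 -0.84]
-4 [0.585 0.122 0.219] [-0.92  0.65  0.64  1.57  0.14  1.35 -0.59]
-4 [0.583 0.112 0.181] [-0.91  0.69  0.63  1.61  0.12  1.27 -0.59]
-4 [0.577 0.082 0.179] [-0.9   0.67  0.66  1.66  0.13  1.23 -0.57]
-4 [0.562 0.014 0.177] [-0.88  0.63  0.72  1.76  0.16  1.14 -0.5 ]
10 [ 0.558 -0.005  0.203] [-0.72  0.45  0.63  1.82  0.08  1.07 -0.37]
25 [ 0.553 -0.033  0.223] [-0.58  0.34  0.66  1.86 -0.14  1.03 -0.08]
38 [ 0.547 -0.062  0.235] [-0.49  0.33  0.78  1.88 -0.42  1.07  0.26]
50 [ 0.54  -0.092  0.239] [-0.45  0.43  0.99  1.88 -0.73  1.25  0.63]
62 [ 0.534 -0.123  0.238] [-0.31  0.58  1.09  1.86 -0.96  1.5   0.91]
-1
pre [0.521 0.356 0.155] [-0.67  0.76 -0.21  1.36  0.39  1.52  1.96]
grasp [0.511 0.307 0.069] [-0.64  0.8  -0.19  1.51  0.42  1.32  1.94]
lift [0.512 0.312 0.229] [-0.64  0.67 -0.21  1.38  0.41  1.64  2.01]
-4 [0.585 0.122 0.219] [-0.42  0.59 -0.12  1.53  0.5   1.47  2.24]
-4 [0.583 0.112 0.181] [-0.41  0.62 -0.11  1.57  0.51  1.4   2.22]
-4 [0.577 0.082 0.179] [-0.39  0.6  -0.1   1.62  0.51  1.36  2.24]
-4 [0.562 0.014 0.177] [-0.33  0.54 -0.05  1.73  0.54  1.28  2.3 ]
10 [ 0.558 -0.005  0.203] [-0.25  0.4   0.02  1.78  0.34  1.13  2.53]
25 [ 0.553 -0.033  0.223] [-0.2   0.3   0.18  1.83  0.04  1.03  2.89]
38 [ 0.547 -0.062  0.235] [-0.83  0.6   1.36  1.89 -0.76  1.27 -2.55]
50 [ 0.54  -0.092  0.239] [-0.63  0.65  1.36  1.89 -0.94  1.44 -2.32]
62 [ 0.534 -0.123  0.238] [-0.42  0.77  1.35  1.86 -1.1   1.69 -2.11]
```

Run:
```python
from h import *
P,R=tcp(LIP0,0)
env.reach(P-.1*R[:,1],R); env.movel(P,rate=.12)
print(env.sense()['wrist_force'])
effector.grasp(60); s=env.sense(); print(s['gripper_width'],s['wrist_force'],s['ee_pos'],P)
env.movel(tcp(LIP0+[0,0,.03],0)[0],rate=.06)
p,_=viewer.read_camera('top'); a=p[180:310,120:320]
for n in('scoop_lip','scoop_grip'): print(n,[(r['at'],r['score']) for r in tip_of('top',n)[:2]])
q,_=viewer.read_camera('scene'); b=q[150:300,120:350]
cv2.imwrite('pics/g1.png',np.vstack([cv2.resize(a,(460,300)),cv2.resize(b,(460,300))])[:,:,::-1])
s=env.sense(); print(s['t'],s['gripper_width'],s['wrist_force'],s['moment'], 'LIP expected',LIP0)
```

```text
[ 0.24039803 -0.42488252 -0.05911923]
0.015793562985802524 [ 0.52224449 -0.40977315 -0.04166526] [0.51136359 0.30737601 0.06853737] [0.51122298 0.30733782 0.06854552]
scoop_lip [([0.4804, 0.1793, 0.03], 0.71)]
scoop_grip [([0.5153, 0.3149, 0.1158], 0.96)]
5.2667 0.015678388449205733 [ 0.51257482  0.07411081 -2.81757117] [ 0.92646882 -0.13178964  0.00505935] LIP expected [0.4838467  0.17514275 0.        ]
```

View pics/g1.png

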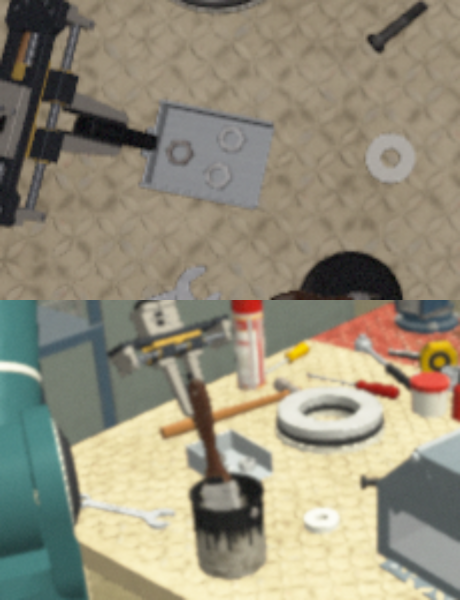

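The scoop is held level (2.8 N, three nuts in it at about (180,152), (231,137), (217,176) in the crop) and lifted clear. Now I'll carry it to the box, push the flap and check.

Run:
```python
from h import *
def go(lip,th,rate):
    p,r=tcp(lip,th); env.movel(p,r,rate=rate); s=env.sense(); print(round(s['t'],2),th,s['wrist_force'].round(1),s['moment'].round(2))
go(LIP0+[0,0,.16],-4,.12)
for (b,th),v in zip(PATH[:4],(.15,.1,.08,.05)): go(bx(*b),th,v)
p,_=viewer.read_camera('top'); a=p[150:300,270:470]
for n in('scoop_lip','scoop_grip'): print(n,[(r['at'],r['score']) for r in tip_of('top',n)[:2]])
print(bx(*PATH[3][0]))
q,_=viewer.read_camera('scene'); b=q[170:320,230:430]
cv2.imwrite('pics/g2.png',np.hstack([cv2.resize(a,(400,300)),cv2.resize(b,(400,300))])[:,:,::-1])
```

```text
6.42 -4 [-0.2  0.  -2.4] [ 0.99 -0.14  0.01]
7.92 -4 [ 0.2  0.6 -2.8] [ 1.02 -0.12  0.01]
8.47 -4 [ 0.3  0.1 -1.7] [ 1.02 -0.18  0.08]
8.99 -4 [ 0.   0.7 -3.4] [ 1.08 -0.18  0.02]
10.54 -4 [ 1.7  3.8 -4.5] [ 2.45 -0.49 -0.11]
scoop_lip [([0.5332, -0.1185, 0.1192], 0.85), ([0.4919, 0.0484, 0.0032], 0.48)]
scoop_grip [([0.4924, 0.0496, 0.0007], 0.74), ([0.5635, 0.0227, 0.1925], 0.62)]
[ 0.53408362 -0.12262332  0.118     ]
```

View pics/g2.png

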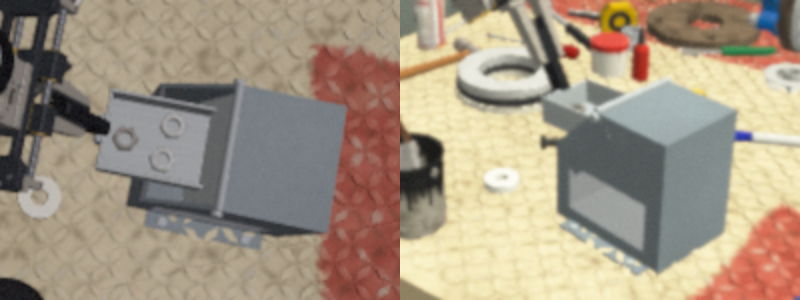

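The flap is pushed in (reaction about 4 N). The scoop sits inside the inlet's side walls at crop (155,140), with all three nuts still in it. Now I'll tip.

Run:
```python
from h import *
def go(lip,th,rate):
    p,r=tcp(lip,th); env.movel(p,r,rate=rate); s=env.sense(); print(round(s['t'],2),th,s['wrist_force'].round(1),s['moment'].round(2))
for b,th in PATH[4:]: go(bx(*b),th,.05)
env.pause(.8); s=env.sense(); print(s['t'],s['wrist_force'].round(2))
p,_=viewer.read_camera('top'); a=p[150:300,270:470]
q,_=viewer.read_camera('scene'); b=q[170:320,230:430]
cv2.imwrite('pics/g3.png',np.hstack([cv2.resize(a,(400,300)),cv2.resize(b,(400,300))])[:,:,::-1])
```

```text
11.54 10 [ 1.3  3.9 -0.9] [ 1.34 -0.24 -0.04]
12.39 25 [2.9 7.7 0.9] [ 2.31 -0.51 -0.08]
13.18 38 [ 2.9  6.6 -1.7] [ 2.12 -0.55 -0.06]
13.95 50 [ 1.6  4.8 -3.8] [ 1.3  -0.37 -0.16]
14.72 62 [-0.5  4.1 -6.4] [ 0.27  0.24 -0.02]
15.525 [-1.14  5.47 -3.92]
```

View pics/g3.png

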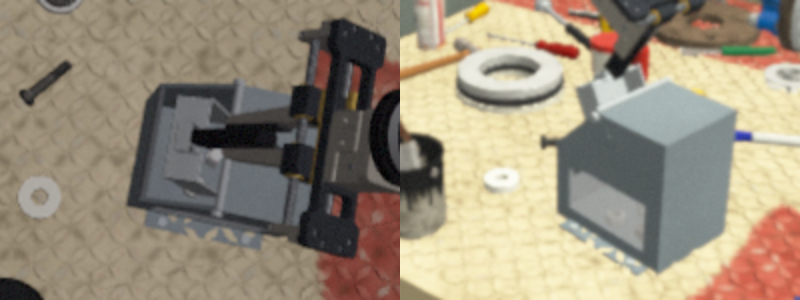

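A nut shows in the window at crop (620,215), and there is a bright spot by the handle at (215,155). I'll zoom in and use the wrist camera.

Run:
```python
from h import *
p,_=viewer.read_camera('top'); a=p[190:250,335:395]
q,_=viewer.read_camera('scene'); b=q[245:305,305:365]
for c in('scene','top'): print(c,[(r['at'],r['score']) for r in search_frame(c,'nut_1')])
w,_=viewer.read_camera('wrist'); print([(r['at'],r['score']) for r in search_frame('wrist','nut_1')])
f=lambda i,s:cv2.resize(i,s,interpolation=cv2.INTER_CUBIC)
cv2.imwrite('pics/g4.png',np.hstack([np.vstack([f(a,(300,300)),f(b,(300,300))]),f(w,(500,600))])[:,:,::-1])
```

```text
scene []
top [([0.5382, -0.1557, 0.0305], 0.63)]
[]
```

View pics/g4.png

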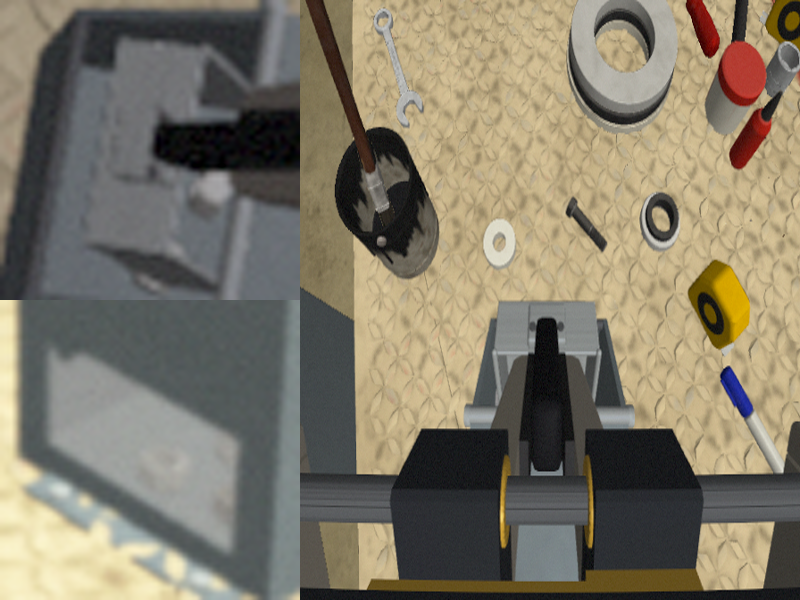

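Run:
```python
from h import *
p,w=cloud('top')
t=np.radians(62); R=W@np.array([[np.cos(t),0,np.sin(t)],[0,1,0],[-np.sin(t),0,np.cos(t)]])
s=env.sense(); g=s['ee_pos']-.019*s['tcp_rot'][:,1]
for v in range(222,236,3):
  for u in range(371,384,3):
    x=w[v,u]; print(u,v,'box',(W.T@(x-BO)*1000).round(),'scoop',((R.T@(x-g)+GRIP)*1000).round(),p[v,u])
```

```text
371 222 box [-52.  -9. 220.] scoop [-74.  -9.  40.] [3 4 9]
374 222 box [-49. -10. 232.] scoop [-83. -10.  49.] [19 12 19]
377 222 box [-44.  -9. 234.] scoop [-83.  -9.  54.] [11  7 12]
380 222 box [-40.  -9. 243.] scoop [-89.  -9.  62.] [13 18 13]
383 222 box [-36.  -9. 248.] scoop [-91.  -9.  68.] [23 22 25]
371 225 box [-48. -11. 199.] scoop [-53. -11.  35.] [115 118 122]
374 225 box [-5. 20. 11.] scoop [132.  20. -16.] [107 107 109]
377 225 box [-2. 18. 31.] scoop [116.  18.  -4.] [159 158 158]
380 225 box [-39. -15. 243.] scoop [-88. -15.  63.] [132 130 131]
383 225 box [-35. -15. 248.] scoop [-91. -14.  69.] [73 69 67]
371 228 box [-10.  12.   4.] scoop [136.  12. -24.] [120 124 130]
374 228 box [-7. 10. 27.] scoop [117.  10. -11.] [115 114 114]
377 228 box [-1. 11. 30.] scoop [117.  11.  -4.] [159 159 160]
380 228 box [ 6. 13. 28.] scoop [123.  13.   2.] [150 151 154]
383 228 box [-34. -21. 250.] scoop [-93. -20.  70.] [67 63 61]
371 231 box [-9.  5.  7.] scoop [134.   5. -22.] [110 115 118]
374 231 box [-6.  3. 26.] scoop [119.   4. -10.] [89 85 84]
377 231 box [ 1.  5. 25.] scoop [123.   5.  -4.] [96 95 97]
380 231 box [13. 10.  3.] scoop [148.  10.  -4.] [ 98 103 109]
383 231 box [-20. -17. 187.] scoop [-30. -16.  54.] [130 131 135]
371 234 box [-8. -2.  7.] scoop [134.  -2. -20.] [105 110 116]
374 234 box [-1. -1.  5.] scoop [140.  -0. -15.] [101 106 112]
377 234 box [6. 0. 9.] scoop [139.   1.  -8.] [ 96 102 105]
380 234 box [-24. -23. 182.] scoop [-27. -22.  48.] [89 93 97]
383 234 box [-19. -23. 189.] scoop [-31. -22.  55.] [133 136 141]
```

The depth shows that nut on the box floor, stacked at z≈30 mm. I'll withdraw along the same path, then weigh and look into the scoop.

Run:
```python
from h import *
def go(lip,th,rate):
    p,r=tcp(lip,th); env.movel(p,r,rate=rate); s=env.sense(); print(round(s['t'],2),th,s['wrist_force'].round(1))
for b,th in PATH[-2:2:-1]: go(bx(*b),th,.06)
go(bx(-.10,.120),-4,.06); go(bx(-.16,.125),-4,.1)
env.pause(.5); F=[]
for _ in range(10): env.pause(.05); F.append(env.sense()['wrist_force'])
print('weight',np.mean(F,0))
p,_=viewer.read_camera('top'); a=p[150:300,230:430]
for n in('scoop_lip','scoop_grip','flap_edge','nut_1'): print(n,[(r['at'],r['score']) for r in tip_of('top',n)[:2]])
print('exp lip',bx(-.16,.125),'sill',bx(-.09,.11))
q,_=viewer.read_camera('scene'); b=q[190:310,290:410]
cv2.imwrite('pics/g5.png',np.hstack([cv2.resize(a,(400,300)),cv2.resize(b,(400,400))[:300] if 0 else cv2.resize(b,(300,300))])[:,:,::-1])
print(env.sense()['t'])
```

```text
16.65 50 [-0.5  6.  -0.4]
17.32 38 [ 1.   5.6 -3.1]
17.99 25 [ 0.9  5.5 -4.2]
18.73 10 [ 1.2  4.5 -2.2]
19.42 -4 [0.5 4.9 4.2]
20.73 -4 [-0.1 -0.1 -2. ]
21.48 -4 [ 0.3 -0.8 -2.3]
weight [ 0.02415637  0.09290709 -1.93076424]
scoop_lip [([0.5609, 0.0126, 0.1161], 0.75)]
scoop_grip [([0.5939, 0.1511, 0.1997], 0.83), ([0.5483, -0.0695, 0.1136], 0.43)]
flap_edge [([0.5472, -0.0736, 0.11], 0.58)]
nut_1 [([0.5487, -0.0703, 0.109], 0.59)]
exp lip [0.56044597 0.00467565 0.125     ] sill [ 0.54625086 -0.06386995  0.11      ]
22.7833
```

View pics/g5.png

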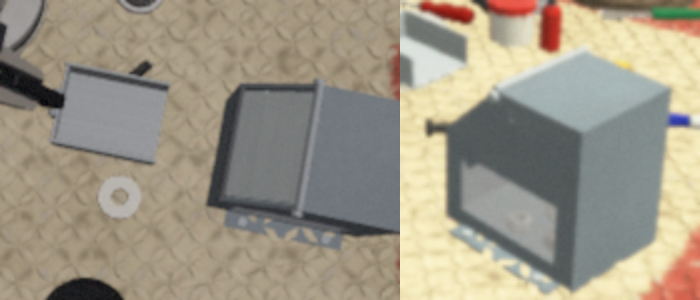

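The scoop is empty at (110,115), the flap is shut and nuts show through the window. The lip reads about 9 mm low, so I'll measure the pitch for slip before placing.

Run:
```python
from h import *
p,w=cloud('top')
s=env.sense(); g=s['ee_pos']-.019*s['tcp_rot'][:,1]
t=np.radians(-4); R=W@np.array([[np.cos(t),0,np.sin(t)],[0,1,0],[-np.sin(t),0,np.cos(t)]])
q=(w.reshape(-1,3)-g)@R+GRIP   # in nominal scoop frame
m=(abs(q[:,0])<.045)&(abs(q[:,1])<.033)&(abs(q[:,2])<.02)
f=q[m]; A_=np.c_[f[:,:2],np.ones(len(f))]; c=np.linalg.lstsq(A_,f[:,2],rcond=None)[0]
print(len(f),'slope x,y deg',np.degrees(np.arctan(c[:2])),'floor z at 0',c[2]*1000,'(nominal 3)')
m=(abs(q[:,0])<.09)&(abs(q[:,1])<.06)&(q[:,2]>-.02)&(q[:,2]<.05)
print(cv2.minAreaRect((q[m][:,:2]*1000).astype(np.float32)))
```

```text
1280 slope x,y deg [-3.12303081 -0.15002851] floor z at 0 -2.028375292461305 (nominal 3)
((-12.569599151611328, -1.7150726318359375), (127.24148559570312, 85.99832916259766), 0.2227361500263214)
```

There was a slip of 3.1° nose-down about the grip, which is consistent with the 5 mm floor drop. I'll compensate on placing by pitching the tool up 3.1° with the grip point at its original place.

```bash
cat >> h.py <<'E'
def home(dz,th=-3.1):
    _,r=tcp(LIP0,th); return LIP0+W@(GRIP-LIP)+[0,0,dz]+.019*r[:,1], r
E
python3 - <<'E'
from h import *
def mv(pr,v): env.movel(*pr,rate=v); s=env.sense(); print(round(s['t'],2),s['wrist_force'].round(1),s['moment'].round(2))
p,r=tcp(bx(-.17,.16),-4); mv((p,r),.12)
mv(home(.16),.15); mv(home(.015),.1)
for dz in(.006,.004,.003,.002,.001,0,-.001):
    mv(home(dz),.03); env.pause(.15); f=env.sense()['wrist_force'][2]; print(dz,f)
    if f>-.6: break
effector.release(); env.pause(.2)
p,r=home(0); print(env.sense()['wrist_force'].round(2))
env.movel(p-.14*r[:,1],rate=.15)
env.reach([.30,.55,.28],r)
p,w=cloud('top')
for n in('scoop','scoop_lip','scoop_grip'): print(n,[(q['at'],q['score']) for q in tip_of('top',n)[:2]])
q=(w.reshape(-1,3)-SC)@W
m=(abs(q[:,0])<.045)&(abs(q[:,1])<.033)&(abs(q[:,2])<.02)
f=q[m]; c=np.linalg.lstsq(np.c_[f[:,:2],np.ones(len(f))],f[:,2],rcond=None)[0]
print('tilt',np.degrees(np.arctan(c[:2])),c[2]*1000)
m=(abs(w[...,0]-.495)<.075)&(w[...,1]>.15)&(w[...,1]<.29)&(w[...,2]>.024)&(w[...,2]<.042)
print(cv2.minAreaRect((w[m][:,:2]*1000).astype(np.float32)))
cv2.imwrite('pics/g6.png',p[:,:,::-1]); print(env.sense()['t'])
E
```

```text
23.28 [ 0.2 -0.7 -1.4] [ 0.77 -0.1   0.01]
24.6 [-0.4  0.3 -1.6] [ 0.74 -0.1   0.05]
26.2 [-0.3  0.9 -2. ] [ 0.75 -0.04  0.01]
26.65 [ 0.3 -0.  -1.8] [ 0.79 -0.11  0.03]
0.006 -1.3661072760986175
27.05 [-0.   0.4 -2. ] [ 0.73 -0.11  0.02]
0.004 -2.306940022399181
27.45 [ 0.5  0.2 -1.3] [ 0.83 -0.09  0.04]
0.003 -0.988890373624872
27.85 [ 0.   0.1 -1.5] [ 0.8  -0.11 -0.  ]
0.002 -1.5512990685999808
28.25 [-0.2  0.4 -1.6] [ 0.77 -0.08  0.04]
0.001 -2.14542235179551
28.65 [-0.1  0.6  3.2] [ 0.22  0.19 -0.11]
0 4.490063970157088
[ 0.17 -1.2  -0.78]
scoop [([0.4942, 0.2285, -0.0014], 0.89)]
scoop_lip [([0.4862, 0.1751, -0.0016], 0.87)]
scoop_grip [([0.5135, 0.3147, 0.0876], 0.67), ([0.4944, 0.0504, 0.0022], 0.63)]
tilt [-0.01994297  0.33708818] 3.6520457127236226
((494.52264404296875, 233.44845581054688), (115.68409729003906, 85.64048767089844), 78.54853820800781)
32.6083
```

View pics/g6.png

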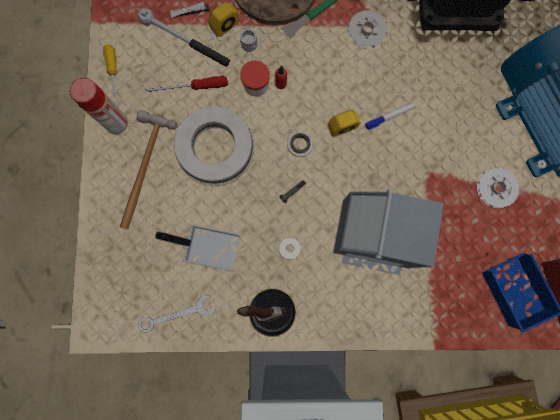

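The scoop stands empty and level at (213,247), in its original place. The flap is shut and the bystanders haven't moved.

```bash
python3 -c "
from h import *
env.pause(.3); print(workorder.finish_job(), env.sense()['t'])"
```

```text
the job is handed in; nothing more can be done
the job is handed in; nothing more can be done
```

I returned the nuts to the box, put the empty scoop back where it was and handed the job in at about 33 s of the 61 s allowed.

I gripped the scoop by its handle, pushed the flap in with the open front edge and tipped to 62° with the scoop holding the flap open. I then backed out along the same path.

**Last checks**
- **Nuts:** The scoop looked empty in the top view. Its load fell by 0.89 N, against about 1.0 N expected for three nuts. I saw nuts on the box floor, but did not see all three separately.
- **Flap:** It was shut in the last pictures.
- **Scoop position:** It stands level, within 0.4°, and its measured centre is about 2 mm from the first measurement.
- **Other things on the bench:** They look unmoved in the last top view; I did not measure them.
- **Forces:** The highest wrist force I read was about 8 N.

**What disagreed:** The handle had slipped about 3° nose-down in the grip by the time the scoop was out of the box. I measured this with the depth camera and corrected for it when setting the scoop down. The network's nut and flap-edge detections on the box inlet in the check after withdrawing contradicted each other, so I relied on the picture there.

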